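Uncover a flange and hold the reading lens over it

TASK

Lift the dust cover off the flange on the inspection stage and hang it by its wire handle on the hook stand. Then take the reading lens by its handle and hold it level in free air, centred over the flange, with the lens at the height of the pointer on the stage's post; finish while still holding it there, still. Do not shift the flange or the pointer, or disturb the other things on the bench.

Things in the scene. Friction and masses are not known exactly. Their poses are not given: they have to be found in the camera images.
- cover: White round dust cover (mm): 80 dia, 55 tall, wall 3, open below, over the flange with about 10 clear all round. Origin: centre of its lower rim, z up. On top a wire bail in its xz plane, legs at x = +-33, 48 clear below the bar. A grey grip lug, 30 (x) by 12 (y), stands on the middle of the bar, from 105 to 141 above the origin. 90 to 180 g. The bail starts roughly along the stage's x
- cover_lug (a point): Middle of the grip lug, 126 above the cover's origin; axes as the cover: pinch it here from above across y (12 wide)
- cover_bar (a point): Middle of the bail's bar, on the bar's axis, 107 above the cover's origin; the bar is 8 thick and runs along x of the cover
- hook: Fixed dark steel hook stand (mm). Origin: on the bench below the hook's seat; x points from the open end to the mast (14 dia, at x = 75, no higher than the rod; foot 12 high, x 25 to 125, 120 wide). Rod 8 thick, level along x, axis at height 190, from the mast to x = -28, then bent up to a tip at x = -34, tip top at height 212. A bar goes over the tip along +x, then down on to the rod
- hook_seat (a point): Middle of the hook's seat, on top of the rod, 194 above the bench; axes as the hook stand
- stage: Fixed inspection stage: grey plate 190 (x) by 110 (y) by 18 thick, from -65 to +125 along its x. Origin: on the bench under the flange's place; z up. A steel post 12 dia stands 100 from the origin along +x, top 190 above the bench; a black collar on it (24 dia, 22 tall) carries the pointer
- focus_mark (a point): Tip of the flat white pointer (3 thick, 16 wide) that juts from the collar towards the flange, 58 from the stage's axis, middle of its thickness: the focal height, 105 to 145 above the bench. The collar slides on the post with friction (about 8 N) and must stay where it is
- flange: Loose steel flange on the stage, 50 dia, 26 tall, with a 28 dia hub; about 250 g. Origin: centre of its underside, z up
- loupe: Reading lens (mm): round lens in a black rim 64 dia, 12 thick; straight square black handle, 16 wide, 16 tall, along its -x from 40 to 150 from the lens centre. Origin: lens centre at the rim's underside (level with the handle's underside), z up. 60 to 130 g, centre of mass about 70 from the lens centre, in the handle. Lies on its rest
- lens (a point): Centre of the lens, 6 above the loupe's origin
- loupe_grip (a point): In the handle, 80 from the lens centre, mid height (8 above the underside), near the centre of mass; pinch from above across y (16 wide)
- rest: Fixed rest of the lens: base plate 190 x 70 x 6, two black ribs whose tops are 36 above the bench, 50 wide across y, one under the rim (53 to 83 along x) and one under the handle's end (-70 to -54). Origin: under its middle on the bench; between the ribs the handle is free, with 30 below it
- ring_a: Bystander: red plastic ring, outer 60, inner 40, 16 tall (mm), leave it alone. Origin: under its centre
- ring_b: Bystander: red plastic ring, outer 60, inner 40, 16 tall (mm), leave it alone. Origin: under its centre
- screwdriver: Bystander: screwdriver lying flat, 170 long (mm), leave it alone
- bushing: Bystander: brass bushing, 32 dia, 32 tall (mm), leave it alone. Origin: under its centre
- block: Bystander: aluminium block 40 x 30 x 25 (mm), leave it alone. Origin: under its centre
- oiler: Bystander: small white bottle, 40 dia, 85 tall (mm), leave it alone. Origin: under its centre

How it is judged (in metres and radians):
On the way:
1. the dust cover hangs by its handle on the hook, let go (contact force between cover and hook above 0.2 N and z of cover_bar in the frame of hook_seat between -0.006 and 0.02 m and x of cover_bar in the frame of hook_seat between -0.035 and 0.07 m and y of cover_bar in the frame of hook_seat between -0.035 and 0.035 m and angle between cover's own z axis and vertical below 0.45 rad and contact force between the fingers and cover below 0.05 N), for 0.3 s.
At the end, for the whole second after the job is handed in: The cover hangs by its bail on the hook's rod, untouched by the gripper; the gripper holds the lens, which touches nothing else, with the lens centre within 12 mm of the flange's axis, within 8 mm of the pointer's height, tilted less than 0.12 rad and still (under 20 mm/s) (all of step 1 and contact force between the fingers and loupe above 1 N and horizontal distance between lens and flange below 0.012 m and z of lens in the frame of focus_mark between -0.008 and 0.008 m and angle between loupe's own z axis and vertical below 0.12 rad and linear speed of loupe below 0.02 m/s and contact force between loupe and stage below 0.05 N and contact force between loupe and flange below 0.05 N and contact force between loupe and rest below 0.05 N and contact force between loupe and hook below 0.05 N and contact force between loupe and cover below 0.05 N); the arm keeps its last pose, push and grip.
It fails at once if the flange is shifted more than 10 mm (distance of flange from where it was at the start of the episode above 0.01 m).
It fails at once if the pointer is shifted more than 5 mm (distance of focus_mark from where it was at the start of the episode above 0.005 m).
It fails at once if a bystander is shifted more than 20 mm (distance of any of ring_a, ring_b, screwdriver, bushing, block, oiler from where it was at the start of the episode above 0.02 m).
It also fails if it takes over 61 s, if anything falls off the work surface, if the arm or the gripper's body presses on something with over 40 N, if the wrist force passes 120 N, or if a joint passes its speed limit or range.

ROBOT

A 6-joint arm with a two-finger parallel gripper is mounted at the origin on the work surface. World frame = base frame: x ahead of the robot, y to its left, z up, the work surface at z = 0. Lengths are in mm, angles in rad, forces in N, time in s.
With the tool pointing down it reaches from about 375 to 900 mm from the base axis. Payload 3.1 kg.
Tool frame: the origin (TCP) lies between the finger pads; the fingertips stand 19 mm ahead of it and the grasp point (between the pads) is the TCP; z points along the fingers, y is the line along which they close (so a half turn about z gives the same grasp; the last joint's range is limited). The gripper opens to 87 mm and grips with 3 to 60 N. Pads are 19 mm wide; open, the fingers measure 117 mm over their backs; the gripper's body (75 mm by 190 mm) begins 51 mm behind the grasp point.
Start: joints at [-1.383, 0.527, 1.433, -0, 1.181, -0.178], TCP at [223.581, -583.616, 241.548] pointing down, gripper open.
Joint ranges: [-3.08, 3.08], [-0.75, 2.2], [0.22, 2.44], [-1.43, 4.57], [0, 2.65], [-2.85, 2.85]. Speed limits (rad/s): [2.79, 2.79, 3.14, 3.14, 3.14, 3.14].

INTERFACE

Orientations are given as a unit quaternion [w, x, y, z].
In Python, from bench import telemetry, viewer, workorder gives the robot as it stands.
- The arm moves only by the tool play_rows, never from a script. Its argument "plan" is a list of rows, each an object with "grip": the gripper command: -1 is fully open, 1 is shut, values between are in proportion; "linear": the shift along the world's x, y, z each as a share of 30 mm, from -1 to 1, a list of three; "rotation": the turn, a rotation vector about the world's x, y, z each as a share of 8 degrees, from -1 to 1, a list of three. In form: [{"grip": grip, "linear": [x, y, z], "rotation": [ax, ay, az]}, ...]. A call has exactly 10 rows; each row shifts and turns the commanded pose from where the row before left it; what a row does not reach is not made up. A row lasts 1/10 s, in which the tool goes at most 50 mm and 8.59 degrees, less where a joint would pass 70% of its speed; a pose out of reach is approached as far as the arm can. A call with a number of a shift or a turn outside -1 to 1 is refused whole. A call with a gripper value outside its range is refused whole. The fingers move at their own pace and stop on an object; the grip force is fixed at half the most. Time passes only in rows, so rows that do not move let the fingers close, or fill a call up. It gives the time, the measured TCP pose, the force, the opening and the grip force at its end, in the units of the state.
- telemetry.observe(): the state, without advancing time (a new reading comes with each control period).
- viewer.snapshot(name): name is "scene" or "side" or "wrist"; returns a dict with "pixels" (420x560x3 uint8, red, green, blue), "camera_matrix" (3x3 intrinsics, pixels), "xyz" and "attitude" of the camera in the world. Camera axes: x right, y up, looking along -z (the intrinsics and any distortion apply to the point x, -y, -z); pixel columns grow to the right and rows downward; lengths in mm; the calibration is good to about 2 mm. A picture is of the moment at which its call begins. There is no depth.
- workorder.sign_off(): hands the job in; it is judged then, once.
The state is a dict: "time_s": time; "joint_pos": joint angles; "joint_velocities": joint speeds; "joint_efforts": joint torques, N m; "tool_pos": TCP position; "tcp_rot": TCP orientation; "ft_force": force on the tool from outside, world axes, zero at the start; "wrist_torque": the same for the moment, N m; "grip_width": opening from 0.0 (shut) to 1.0 (fully open); "finger_force": force on a finger pad.
Only numpy, scipy, OpenCV 4.12 (cv2) and the standard library are available. Lean on these libraries where they do the work, as an engineer would, in place of code of your own. Each camera call takes 0.05 s, during which the arm holds its last target. There are 200 camera calls.

## Working session

There is one attempt and no reset: what is moved stays moved. The work goes in short steps, Python scripts to look and compute and a tool call to move; the robot and the scene stay as the last step left them, time stands still between calls to the robot, and variables do not carry over. Pictures are saved under pics/ and viewed, at most 10 in all, crops included, and the job is handed in when it is done.

Besides the shell and the picture viewer there is one more tool, called after "Call:" as name(argument=value, ...) on one line, values as JSON. play_rows: Moves the arm, as the interface text tells. Shift numbers are shares of 30 mm and turn numbers shares of 8 degrees, none past 1 either way. Its arguments: {"type":"object","properties":{"plan":{"type":"array","items":{"type":"object","properties":{"grip":{"type":"number"},"linear":{"type":"array","items":{"type":"number","minimum":-1,"maximum":1}},"rotation":{"type":"array","items":{"type":"number","minimum":-1,"maximum":1}}}}}},"required":["plan"]}

```bash
mkdir -p pics
cat > h.py <<'E'
import numpy as np, cv2
from scipy.spatial.transform import Rotation as R
from bench import telemetry, viewer, workorder
def snap(n,f=None):
    s=viewer.snapshot(n)
    if f: cv2.imwrite('pics/'+f,np.asarray(s['pixels'])[:,:,::-1])
    return s
def rot(s):
    q=np.array(s['attitude'],float).ravel()
    return R.from_quat(q[[1,2,3,0]]).as_matrix() if q.size==4 else q.reshape(3,3)
def ray(s,u,v):
    d=np.linalg.inv(np.array(s['camera_matrix']))@[u,v,1]
    return np.array(s['xyz'],float), rot(s)@(d*[1,-1,-1])
def onz(s,u,v,z):
    o,d=ray(s,u,v); return o+d*(z-o[2])/d[2]
def two(s1,p1,s2,p2):
    (a,d),(b,e)=ray(s1,*p1),ray(s2,*p2); d=d/np.linalg.norm(d);e=e/np.linalg.norm(e)
    t=np.linalg.lstsq(np.c_[d,-e],b-a,rcond=None)[0]
    P,Q=a+t[0]*d,b+t[1]*e
    return (P+Q)/2,np.linalg.norm(P-Q)
def proj(s,P):
    c=rot(s).T@(np.array(P,float)-np.array(s['xyz']))*[1,-1,-1]
    k=np.array(s['camera_matrix'])@c; return k[:2]/k[2]
E
python3 - <<'E'
from h import *
import pickle
S={n:snap(n,n+'0.png') for n in('scene','side','wrist')}
pickle.dump(S,open('s0.pkl','wb'))
for n in S: print(n,S[n]['xyz'],S[n]['attitude'],S[n]['camera_matrix'],S[n].keys())
print(telemetry.observe())
E
```

```text
scene [1231.70514401  261.3609198   779.50765007] [0.52254196 0.22163625 0.33939518 0.75009212] [[388.5120386    0.         276.94193318]
 [  0.         388.5120386  207.07632575]
 [  0.           0.           1.        ]] dict_keys(['pixels', 'camera_matrix', 'xyz', 'attitude'])
side [102.26799094 539.15740115 742.03621601] [-0.34770234 -0.15127502  0.39073752  0.83877478] [[446.05926823   0.         286.99243974]
 [  0.         446.05926823 208.12091626]
 [  0.           0.           1.        ]] dict_keys(['pixels', 'camera_matrix', 'xyz', 'attitude'])
wrist [ 297.66567141 -555.13515876  384.105775  ] [ 0.81507068 -0.11974304  0.08409062 -0.5605802 ] [[293.34102149   0.         279.37296635]
 [  0.         293.34102149 206.06577469]
 [  0.           0.           1.        ]] dict_keys(['pixels', 'camera_matrix', 'xyz', 'attitude'])
{'time_s': 0.15, 'joint_pos': array([-1.38345535e+00,  5.28267013e-01,  1.43361808e+00,  3.69954152e-05,
        1.18140770e+00, -1.78526380e-01]), 'joint_velocities': array([ 0.00066704, -0.00132985, -0.00486042,  0.00054961,  0.00178046,
        0.00075137]), 'joint_efforts': array([ 3.27497655e-04, -4.40431917e+01, -1.76842743e+01,  6.33886526e-02,
        5.52689913e-02, -9.21070000e-05]), 'tool_pos': array([ 223.51945857, -583.08960092,  240.78435577]), 'tcp_rot': array([-8.50135914e-04,  9.83315170e-01,  1.81908094e-01,  1.33603584e-05]), 'ft_force': array([-0.07733364,  0.13773011, -0.92594616]), 'wrist_torque': array([ 0.01022256,  0.00429019, -0.03261255]), 'finger_force': 0.0, 'grip_width': 1.0026475588680428}
```

View pics/scene0.png

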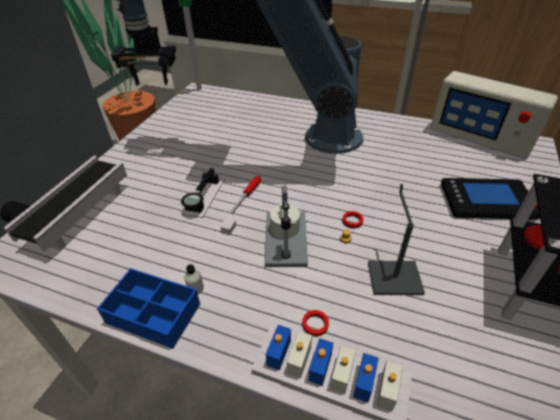

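View pics/side0.png

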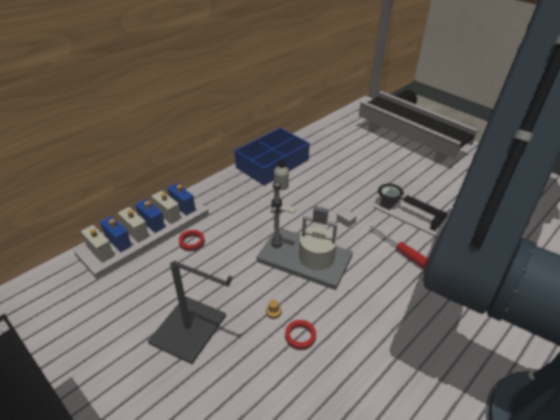

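The scene view shows the cover at about (285,215), the stage post at (286,240), the hook tip at (402,187) with its foot at (397,278), and the lens at (193,201). In the side view the lug is at (321,214), the pointer tip at (294,210), the hook tip at (230,281) and the lens at (390,191). I'll magnify these for accurate pixels.

Run:
```python
import cv2
a=cv2.imread('pics/scene0.png')[165:300,170:435]; b=cv2.imread('pics/side0.png')[170:360,145:455]
cv2.imwrite('pics/c1.png',cv2.resize(a,None,fx=3,fy=3,interpolation=cv2.INTER_CUBIC))
cv2.imwrite('pics/c2.png',cv2.resize(b,None,fx=2.5,fy=2.5,interpolation=cv2.INTER_CUBIC))
```

```text
(no output)
```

View pics/c1.png

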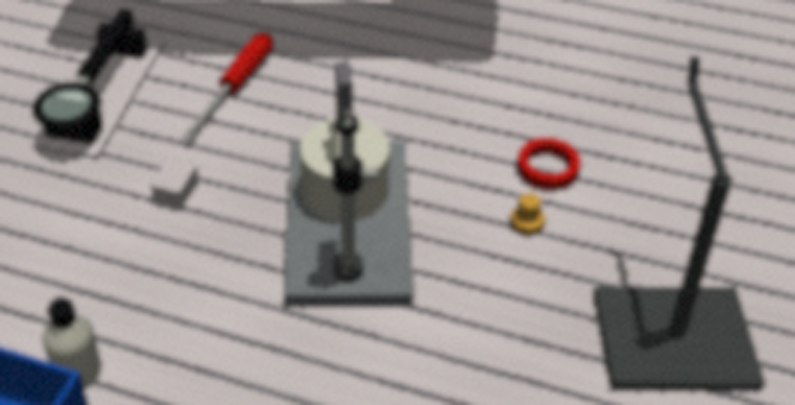

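View pics/c2.png

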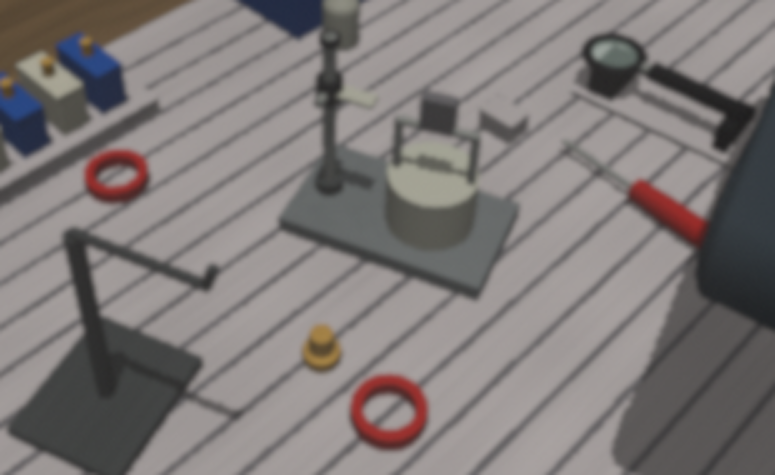

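The crops give clear features. Scene crop: post top (347,118), hook tip (694,60), mast top (721,178). Side crop: post top (330,36), pointer tip (375,98), lug (440,113), hook tip (212,268), mast top (75,236), lens (613,54).

Run:
```python
from h import *
import pickle
S=pickle.load(open('s0.pkl','rb'));A,B=S['scene'],S['side']
a=lambda x,y:((x+.5)/3-.5+170,(y+.5)/3-.5+165)
b=lambda x,y:((x+.5)/2.5-.5+145,(y+.5)/2.5-.5+170)
f=lambda P:np.round(P,1)
for n,p,q in[('posttop190',(347,118),(330,36)),('hooktip212',(694,60),(212,268)),('bend190',(695,88),(207,285)),('masttop190',(721,178),(75,236)),('mastfoot12',(680,330),(107,385)),('lugtop159',(343,68),(440,96)),('lens48',(68,104),(613,54)),('collar',(347,172),(328,88))]:
    P,e=two(A,a(*p),B,b(*q));print(n,f(P),f(e))
for n,s,p,z in[('postfootA',A,a(347,270),18),('stNL',A,a(286,298),18),('stNR',A,a(411,297),18),('stFL',A,a(291,143),18),('stFR',A,a(404,145),18),
 ('sB L',B,b(281,222),18),('sB near',B,b(477,291),18),('sB R',B,b(517,207),18),('coverrimtopA',A,a(345,150),73),('covertopB',B,b(432,176),73),
 ('barL',B,b(399,122),125),('barR',B,b(477,136),125),('lugB',B,b(440,113),144),('lensA',A,a(68,104),48),('lensB',B,b(613,54),48),
 ('hand1',B,b(650,70),52),('hand2',B,b(752,112),52),('handA1',A,a(87,75),52),('handA2',A,a(124,15),52),('footA1',A,a(596,290),12),('footA2',A,a(738,288),12),('footA3',A,a(762,385),12),('footA4',A,a(612,387),12)]: print(n,f(onz(s,*p,z)))
for n,p,z in[('ringA',(549,163),16),('bush',(528,215),16),('oiler',(65,340),60),('block',(176,180),25),('sd end',(190,140),10),('sd h',(265,40),20)]: print(n,f(onz(A,*a(*p),z)))
# pointer tip: post axis + intersection with ray
o,d=ray(B,*b(375,98))
for z in(105,115,120,125,130,135,145): print(z,f(o+d*(z-o[2])/d[2]))
```

```text
posttop190 [615.   33.5 192.2] 1.3
hooktip212 [480.6 268.6 209.2] 0.2
bend190 [486.7 272.  188.5] 4.6
masttop190 [581.1 304.7 187.4] 0.4
mastfoot12 [583.1 305.4  17.6] 3.7
lugtop159 [525.2  -2.7 161.7] 1.6
lens48 [ 530.6 -285.6   45.2] 0.1
collar [616.6  33.8 136.4] 1.7
postfootA [615.3  31.7  18. ]
stNL [661.5  -5.9  18. ]
stNR [625.1  92.2  18. ]
stFL [483.2 -73.3  18. ]
stFR [449.8  29.6  18. ]
sB L [614.5  94.4  18. ]
sB near [442.7  31.   18. ]
sB R [479.5 -69.3  18. ]
coverrimtopA [529.7  -0.7  73. ]
covertopB [5.248e+02 1.000e-01 7.300e+01]
barL [553.6  13.8 125. ]
barR [497.1 -19.5 125. ]
lugB [523.8  -2.  144. ]
lensA [ 533.2 -283.5   48. ]
lensB [ 528.9 -282.3   48. ]
hand1 [ 486.  -282.6   52. ]
hand2 [ 382.8 -298.4   52. ]
handA1 [ 492.5 -284.9   52. ]
handA2 [ 392.5 -297.    52. ]
footA1 [560.3 235.3  12. ]
footA2 [517.9 346.7  12. ]
footA3 [611.8 374.9  12. ]
footA4 [653.3 265.8  12. ]
ringA [426.  164.6  16. ]
bush [498.2 161.7  16. ]
oiler [ 789.1 -135.9   60. ]
block [ 571.9 -151.6   25. ]
sd end [ 504.2 -171.4   10. ]
sd h [ 345.7 -158.4   20. ]
105 [604.5 -11.3 105. ]
115 [596.6  -2.7 115. ]
120 [592.7   1.6 120. ]
125 [588.7   5.9 125. ]
130 [584.8  10.3 130. ]
135 [580.8  14.6 135. ]
145 [573.   23.2 145. ]
```

Call:
play_rows(plan=[{"grip": -1, "linear": [0.5, 0.967, 0.05], "rotation": [0, 0, 0.06]}, {"grip": -1, "linear": [0.5, 0.967, 0.05], "rotation": [0, 0, 0.06]}, {"grip": -1, "linear": [0.5, 0.967, 0.05], "rotation": [0, 0, 0.06]}, {"grip": -1, "linear": [0.5, 0.967, 0.05], "rotation": [0, 0, 0.06]}, {"grip": -1, "linear": [0.5, 0.967, 0.05], "rotation": [0, 0, 0.06]}, {"grip": -1, "linear": [0.5, 0.967, 0.05], "rotation": [0, 0, 0.06]}, {"grip": -1, "linear": [0.5, 0.967, 0.05], "rotation": [0, 0, 0.06]}, {"grip": -1, "linear": [0.5, 0.967, 0.05], "rotation": [0, 0, 0.06]}, {"grip": -1, "linear": [0.5, 0.967, 0.05], "rotation": [0, 0, 0.06]}, {"grip": -1, "linear": [0.5, 0.967, 0.05], "rotation": [0, 0, 0.06]}])

```text
time_s: 1.15
tool_pos: [373.9, -292.2, 256.5]
tcp_rot: [-0.0, 0.975, 0.223, -0.0]
ft_force: [-0.1, -0.8, -0.1]
grip_width: 1.0
finger_force: 0.0
```

Call:
play_rows(plan=[{"grip": -1, "linear": [0.5, 0.967, 0.05], "rotation": [0, 0, 0.06]}, {"grip": -1, "linear": [0.5, 0.967, 0.05], "rotation": [0, 0, 0.06]}, {"grip": -1, "linear": [0.5, 0.967, 0.05], "rotation": [0, 0, 0.06]}, {"grip": -1, "linear": [0.5, 0.967, 0.05], "rotation": [0, 0, 0.06]}, {"grip": -1, "linear": [0.5, 0.967, 0.05], "rotation": [0, 0, 0.06]}, {"grip": -1, "linear": [0.5, 0.967, 0.05], "rotation": [0, 0, 0.06]}, {"grip": -1, "linear": [0.5, 0.967, 0.05], "rotation": [0, 0, 0.06]}, {"grip": -1, "linear": [0.5, 0.967, 0.05], "rotation": [0, 0, 0.06]}, {"grip": -1, "linear": [0.5, 0.967, 0.05], "rotation": [0, 0, 0.06]}, {"grip": -1, "linear": [0.5, 0.967, 0.05], "rotation": [0, 0, 0.06]}])

```text
time_s: 2.15
tool_pos: [523.9, -2.1, 271.4]
tcp_rot: [-0.0, 0.965, 0.264, -0.0]
ft_force: [0.5, -0.2, -0.3]
grip_width: 0.998
finger_force: 0.0
```

Run:
```python
from h import *
import pickle
s=snap('wrist','w1.png');pickle.dump(s,open('w1.pkl','wb'))
im=cv2.imread('pics/w1.png');cv2.imwrite('pics/w1b.png',cv2.resize(im,(800,600),interpolation=cv2.INTER_CUBIC))
t=telemetry.observe();print(t['time_s'],t['tool_pos'],t['tcp_rot'],t['joint_pos'],s['xyz'])
for n,P in dict(lug=(525,-2,144),lugtop=(525,-2,159),tip=(577,19,140),seat=(512,280,194)).items():print(n,proj(s,P))
```

```text
2.2 [526.09954272   1.69373141 271.884567  ] [-0.00128718  0.9642875   0.26484684  0.00202809] [-0.21167928  0.35584604  1.64501017  0.00457725  1.13833025  0.8211119 ] [592.23652103  38.15178173 414.8001608 ]
lug [280.09765374 202.32240997]
lugtop [280.11742335 206.8921016 ]
tip [289.2326564  143.15137552]
seat [-93.0616123   32.85630002]
```

View pics/w1b.png

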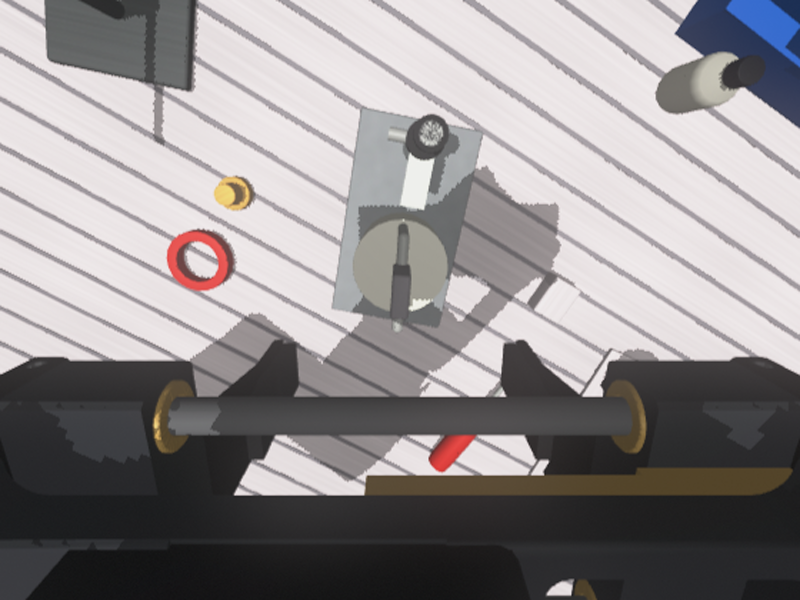

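The wrist view shows the lug at about (400,292) and the bail from (403,226) to (397,328), nearly vertical in the picture. The pointer tip is at (413,208), which matches my predictions.

Run:
```python
from h import *
import pickle
w=pickle.load(open('w1.pkl','rb'));S=pickle.load(open('s0.pkl','rb'));B=S['side']
k=lambda x,y:(x*.7,y*.7)
b=lambda x,y:((x+.5)/2.5-.5+145,(y+.5)/2.5-.5+170)
for p in((403,226),(397,329)):print(onz(w,*k(*p),125))
print('tip',two(w,k(413,208),B,b(375,98)))
print('cover top ctr',onz(w,*k(400.5,265),73), 'lugtop',onz(w,*k(400,292),159))
print('posttop',onz(w,*k(431,132),190))
for p in((363,109),(481,131),(333,308)):print('st',onz(w,*k(*p),18))
t=telemetry.observe();print(t['tool_pos'])
```

```text
[560.16669962  16.48783835 125.        ]
[492.55968827 -18.51296414 125.        ]
tip (array([575.75341609,  18.73062141, 140.71535593]), np.float64(1.9475625503287584))
cover top ctr [525.49204736  -2.15762423  73.        ] lugtop [526.98607208  -0.70099008 159.        ]
posttop [614.86124612  33.23676752 190.        ]
st [617.95513237  90.46188344  18.        ]
st [655.36353283  -8.17373891  18.        ]
st [442.58953243  27.03840757  18.        ]
[526.09954272   1.69373141 271.884567  ]
```

Call:
play_rows(plan=[{"grip": -1, "linear": [0.07, 0.07, 0], "rotation": [0, 0, -0.25]}, {"grip": -1, "linear": [0, 0, -0.6], "rotation": [0, 0, 0]}, {"grip": -1, "linear": [0, 0, -0.8], "rotation": [0, 0, 0]}, {"grip": -1, "linear": [0, 0, -0.8], "rotation": [0, 0, 0]}, {"grip": -1, "linear": [0, 0, -0.7], "rotation": [0, 0, 0]}, {"grip": -1, "linear": [0, 0, -0.6], "rotation": [0, 0, 0]}, {"grip": -1, "linear": [0, 0, -0.4], "rotation": [0, 0, 0]}, {"grip": -1, "linear": [0, 0, -0.2], "rotation": [0, 0, 0]}, {"grip": -1, "linear": [0, 0, 0], "rotation": [0, 0, 0]}, {"grip": -1, "linear": [0, 0, 0], "rotation": [0, 0, 0]}])

```text
time_s: 3.2
tool_pos: [526.2, -1.4, 149.1]
tcp_rot: [0.0, 0.969, 0.247, 0.001]
ft_force: [0.1, -0.1, 0.1]
grip_width: 1.002
finger_force: 0.0
```

Call:
play_rows(plan=[{"grip": 1, "linear": [0, 0, 0], "rotation": [0, 0, 0]}, {"grip": 1, "linear": [0, 0, 0], "rotation": [0, 0, 0]}, {"grip": 1, "linear": [0, 0, 0], "rotation": [0, 0, 0]}, {"grip": 1, "linear": [0, 0, 0], "rotation": [0, 0, 0]}, {"grip": 1, "linear": [0, 0, 0], "rotation": [0, 0, 0]}, {"grip": 1, "linear": [0, 0, 0], "rotation": [0, 0, 0]}, {"grip": 1, "linear": [0, 0, 0], "rotation": [0, 0, 0]}, {"grip": 1, "linear": [0, 0, 0], "rotation": [0, 0, 0]}, {"grip": 1, "linear": [0, 0, 0], "rotation": [0, 0, 0]}, {"grip": 1, "linear": [0, 0, 0], "rotation": [0, 0, 0]}])

```text
time_s: 4.2
tool_pos: [525.7, -1.3, 148.5]
tcp_rot: [-0.0, 0.969, 0.247, -0.0]
ft_force: [0.1, -0.3, -0.0]
grip_width: 0.173
finger_force: 0.0
```

Call:
play_rows(plan=[{"grip": 1, "linear": [0, 0, 0], "rotation": [0, 0, 0]}, {"grip": 1, "linear": [0, 0, 0], "rotation": [0, 0, 0]}, {"grip": 1, "linear": [0, 0, 0], "rotation": [0, 0, 0]}, {"grip": 1, "linear": [0, 0, 0], "rotation": [0, 0, 0]}, {"grip": 1, "linear": [0, 0, 0], "rotation": [0, 0, 0]}, {"grip": 1, "linear": [0, 0, 0.2], "rotation": [0, 0, 0]}, {"grip": 1, "linear": [0, 0, 0.3], "rotation": [0, 0, 0]}, {"grip": 1, "linear": [0, 0, 0.4], "rotation": [0, 0, 0]}, {"grip": 1, "linear": [0, 0, 0.2], "rotation": [0, 0, 0]}, {"grip": 1, "linear": [0, 0, 0], "rotation": [0, 0, 0]}])

```text
time_s: 5.2
tool_pos: [526.7, -1.5, 183.2]
tcp_rot: [0.001, 0.969, 0.247, 0.002]
ft_force: [-0.6, 0.7, -1.5]
grip_width: 0.138
finger_force: 29.9
```

Call:
play_rows(plan=[{"grip": 1, "linear": [0, 0, 0.6], "rotation": [0, 0, 0]}, {"grip": 1, "linear": [0, 0, 0.9], "rotation": [0, 0, 0]}, {"grip": 1, "linear": [0, 0, 0.8], "rotation": [0, 0, 0]}, {"grip": 1, "linear": [-0.22, 0.6, 0], "rotation": [0, 0, 0.72]}, {"grip": 1, "linear": [-0.22, 0.6, 0], "rotation": [0, 0, 0.72]}, {"grip": 1, "linear": [-0.22, 0.6, 0], "rotation": [0, 0, 0.72]}, {"grip": 1, "linear": [-0.22, 0.6, 0], "rotation": [0, 0, 0.72]}, {"grip": 1, "linear": [-0.22, 0.6, 0], "rotation": [0, 0, 0.72]}, {"grip": 1, "linear": [-0.22, 0.6, 0], "rotation": [0, 0, 0.72]}, {"grip": 1, "linear": [-0.22, 0.6, 0], "rotation": [0, 0, 0.72]}])

```text
time_s: 6.2
tool_pos: [478.8, 125.4, 250.4]
tcp_rot: [-0.0, 0.824, 0.567, -0.0]
ft_force: [-0.4, 0.4, -1.1]
grip_width: 0.14
finger_force: 29.9
```

Call:
play_rows(plan=[{"grip": 1, "linear": [-0.22, 0.6, 0], "rotation": [0, 0, 0.72]}, {"grip": 1, "linear": [-0.22, 0.6, 0], "rotation": [0, 0, 0.72]}, {"grip": 1, "linear": [-0.22, 0.6, 0], "rotation": [0, 0, 0.72]}, {"grip": 1, "linear": [-0.2, 0.6, 0], "rotation": [0, 0, 0.72]}, {"grip": 1, "linear": [-0.2, 0.6, 0], "rotation": [0, 0, 0.72]}, {"grip": 1, "linear": [-0.2, 0.6, 0], "rotation": [0, 0, 0.72]}, {"grip": 1, "linear": [-0.2, 0.6, 0], "rotation": [0, 0, 0.72]}, {"grip": 1, "linear": [0, 0.07, 0], "rotation": [0, 0, 0]}, {"grip": 1, "linear": [0, 0, 0], "rotation": [0, 0, 0]}, {"grip": 1, "linear": [0, 0, 0], "rotation": [0, 0, 0]}])

```text
time_s: 7.2
tool_pos: [435.8, 252.2, 250.5]
tcp_rot: [0.0, 0.58, 0.815, -0.0]
ft_force: [0.3, 0.4, -0.5]
grip_width: 0.134
finger_force: 29.9
```

Run:
```python
from h import *
import pickle
w=snap('wrist','w2.png');s=snap('side','d2.png');pickle.dump((w,s),open('w2.pkl','wb'))
a=cv2.imread('pics/w2.png')[:300];b=cv2.imread('pics/d2.png')[180:420,60:400]
a=cv2.resize(a,None,fx=.9,fy=.9); b=cv2.resize(b,None,fx=1.3,fy=1.3,interpolation=cv2.INTER_CUBIC)
c=np.zeros((a.shape[0]+b.shape[0],520,3),np.uint8);c[:a.shape[0],:504]=a[:, :504];c[a.shape[0]:,:442]=b
cv2.imwrite('pics/m2.png',c)
t=telemetry.observe();print(t['tool_pos'],t['tcp_rot'],t['ft_force'],a.shape,b.shape)
for n,P in dict(seat=(512,280,194),tip=(480,268.6,212),mast=(582,305,190)).items():print(n,proj(w,P),proj(s,P))
```

```text
[435.98607692 252.06697561 250.52248441] [ 8.13869031e-05  5.79966188e-01  8.14640536e-01 -1.07285340e-04] [ 0.52361123 -0.87893923 -0.73192516] (270, 504, 3) (312, 442, 3)
seat [391.20183764 229.53535196] [212.00950414 276.23957475]
tip [350.29761717 239.76633214] [229.6778705 275.8660508]
mast [489.58117156 226.67070496] [173.88639332 262.90055528]
```

View pics/m2.png

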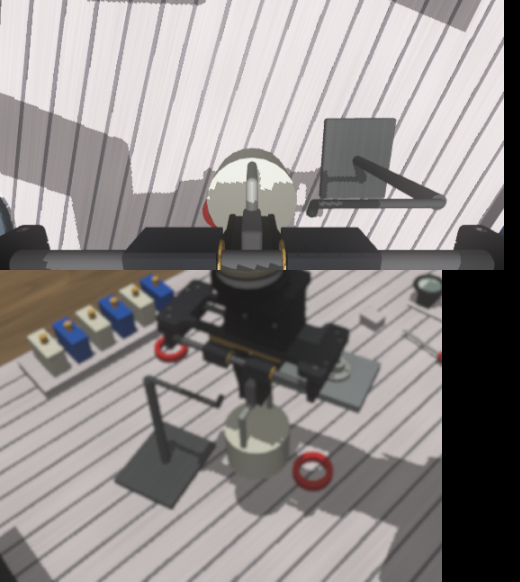

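The wrist view shows the hook tip at about (312,209) and the mast top at (440,202). The rod runs level in the image, so it is square to the bail, and the cover hangs straight below the gripper. Next I slide the bail over the tip.

Call:
play_rows(plan=[{"grip": 1, "linear": [0.29, 0.107, 0], "rotation": [0, 0, 0]}, {"grip": 1, "linear": [0.29, 0.107, 0], "rotation": [0, 0, 0]}, {"grip": 1, "linear": [0.29, 0.107, 0], "rotation": [0, 0, 0]}, {"grip": 1, "linear": [0.29, 0.107, 0], "rotation": [0, 0, 0]}, {"grip": 1, "linear": [0.29, 0.107, 0], "rotation": [0, 0, 0]}, {"grip": 1, "linear": [0.29, 0.107, 0], "rotation": [0, 0, 0]}, {"grip": 1, "linear": [0.29, 0.107, 0], "rotation": [0, 0, 0]}, {"grip": 1, "linear": [0.29, 0.107, 0], "rotation": [0, 0, 0]}, {"grip": 1, "linear": [0.29, 0.107, 0], "rotation": [0, 0, 0]}, {"grip": 1, "linear": [0.29, 0.107, 0], "rotation": [0, 0, 0]}])

```text
time_s: 8.3
tool_pos: [523.4, 285.2, 250.5]
tcp_rot: [-0.0, 0.579, 0.815, -0.0]
ft_force: [-0.4, 0.2, -0.6]
grip_width: 0.135
finger_force: 29.9
```

Call:
play_rows(plan=[{"grip": 1, "linear": [0, 0, 0], "rotation": [0, 0, 0]}, {"grip": 1, "linear": [0, 0, 0], "rotation": [0, 0, 0]}, {"grip": 1, "linear": [0, 0, -0.15], "rotation": [0, 0, 0]}, {"grip": 1, "linear": [0, 0, -0.2], "rotation": [0, 0, 0]}, {"grip": 1, "linear": [0, 0, -0.2], "rotation": [0, 0, 0]}, {"grip": 1, "linear": [0, 0, -0.2], "rotation": [0, 0, 0]}, {"grip": 1, "linear": [0, 0, -0.1], "rotation": [0, 0, 0]}, {"grip": 1, "linear": [0, 0, -0.05], "rotation": [0, 0, 0]}, {"grip": 1, "linear": [0, 0, 0], "rotation": [0, 0, 0]}, {"grip": 1, "linear": [0, 0, 0], "rotation": [0, 0, 0]}])

```text
time_s: 9.3
tool_pos: [522.9, 284.9, 223.7]
tcp_rot: [0.0, 0.579, 0.815, 0.0]
ft_force: [-0.2, 0.5, -1.3]
grip_width: 0.134
finger_force: 29.9
```

Down in small steps until the force shows contact.

Call:
play_rows(plan=[{"grip": 1, "linear": [0, 0, -0.04], "rotation": [0, 0, 0]}, {"grip": 1, "linear": [0, 0, -0.04], "rotation": [0, 0, 0]}, {"grip": 1, "linear": [0, 0, -0.04], "rotation": [0, 0, 0]}, {"grip": 1, "linear": [0, 0, 0], "rotation": [0, 0, 0]}, {"grip": 1, "linear": [0, 0, 0], "rotation": [0, 0, 0]}, {"grip": 1, "linear": [0, 0, 0], "rotation": [0, 0, 0]}, {"grip": 1, "linear": [0, 0, 0], "rotation": [0, 0, 0]}, {"grip": 1, "linear": [0, 0, 0], "rotation": [0, 0, 0]}, {"grip": 1, "linear": [0, 0, 0], "rotation": [0, 0, 0]}, {"grip": 1, "linear": [0, 0, 0], "rotation": [0, 0, 0]}])

```text
time_s: 10.3
tool_pos: [522.9, 285.0, 220.9]
tcp_rot: [0.0, 0.579, 0.815, 0.0]
ft_force: [-0.8, -0.4, 5.6]
grip_width: 0.135
finger_force: 29.9
```

Contact at the expected height (about 6 N upward). I'll open the fingers partly and rise.

Call:
play_rows(plan=[{"grip": 0.3, "linear": [0, 0, 0.02], "rotation": [0, 0, 0]}, {"grip": 0.3, "linear": [0, 0, 0], "rotation": [0, 0, 0]}, {"grip": 0.3, "linear": [0, 0, 0], "rotation": [0, 0, 0]}, {"grip": 0.3, "linear": [0, 0, 0], "rotation": [0, 0, 0]}, {"grip": 0.3, "linear": [0, 0, 0], "rotation": [0, 0, 0]}, {"grip": 0.3, "linear": [0, 0, 0.2], "rotation": [0, 0, 0]}, {"grip": 0.3, "linear": [0, 0, 0.5], "rotation": [0, 0, 0]}, {"grip": 0.3, "linear": [0, 0, 0.8], "rotation": [0, 0, 0]}, {"grip": 0.3, "linear": [0, 0, 0.8], "rotation": [0, 0, 0]}, {"grip": 0.3, "linear": [0, 0, 0.4], "rotation": [0, 0, 0]}])

```text
time_s: 11.3
tool_pos: [523.7, 285.3, 304.2]
tcp_rot: [0.001, 0.579, 0.815, 0.002]
ft_force: [0.5, -0.4, 0.0]
grip_width: 0.352
finger_force: 0.0
```

Run:
```python
from h import *
s=snap('side','d3.png');a=snap('scene','a3.png')
b=cv2.imread('pics/d3.png')[180:420,60:400];c=cv2.imread('pics/a3.png')[150:300,300:460]
cv2.imwrite('pics/m3.png',np.hstack([cv2.resize(b,(408,288)),cv2.resize(c,(307,288))]))
t=telemetry.observe();print(t['tool_pos'],t['grip_width'],t['ft_force'],proj(s,(523,284,198)),proj(a,(523,284,198)))
```

```text
[523.7725624  285.2774533  303.82861199] 0.34795985116363204 [0.47956075 0.24328334 0.17683492] [205.5134218  272.18342074] [404.54428715 201.23047325]
```

View pics/m3.png

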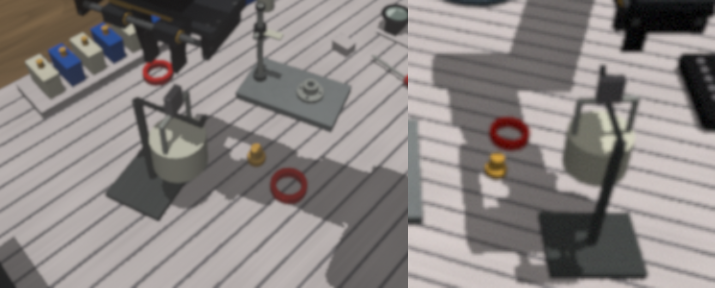

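The cover hangs by its bail on the rod, gripper clear, and the flange is uncovered. Moving over the loupe.

Call:
play_rows(plan=[{"grip": -0.2, "linear": [-0.118, -0.96, 0], "rotation": [0, 0, -0.64]}, {"grip": -0.2, "linear": [-0.118, -0.96, 0], "rotation": [0, 0, -0.64]}, {"grip": -0.2, "linear": [-0.118, -0.96, 0], "rotation": [0, 0, -0.64]}, {"grip": -0.2, "linear": [-0.118, -0.96, 0], "rotation": [0, 0, -0.64]}, {"grip": -0.2, "linear": [-0.118, -0.96, 0], "rotation": [0, 0, -0.64]}, {"grip": -0.2, "linear": [-0.118, -0.96, 0], "rotation": [0, 0, -0.64]}, {"grip": -0.2, "linear": [-0.118, -0.96, 0], "rotation": [0, 0, -0.64]}, {"grip": -0.2, "linear": [-0.118, -0.96, 0], "rotation": [0, 0, -0.64]}, {"grip": -0.2, "linear": [-0.118, -0.96, 0], "rotation": [0, 0, -0.64]}, {"grip": -0.2, "linear": [-0.118, -0.96, 0], "rotation": [0, 0, -0.64]}])

```text
time_s: 12.4
tool_pos: [486.2, -4.1, 300.3]
tcp_rot: [-0.001, 0.876, 0.483, -0.001]
ft_force: [-0.5, -1.0, -0.1]
grip_width: 0.602
finger_force: 0.0
```

Call:
play_rows(plan=[{"grip": -0.2, "linear": [-0.12, -0.96, 0], "rotation": [0, 0, -0.64]}, {"grip": -0.2, "linear": [-0.12, -0.96, 0], "rotation": [0, 0, -0.64]}, {"grip": -0.2, "linear": [-0.12, -0.96, 0], "rotation": [0, 0, -0.64]}, {"grip": -0.2, "linear": [-0.12, -0.96, -0.3], "rotation": [0, 0, -0.64]}, {"grip": -0.2, "linear": [-0.12, -0.96, -0.3], "rotation": [0, 0, -0.64]}, {"grip": -0.2, "linear": [-0.12, -0.96, -0.4], "rotation": [0, 0, -0.64]}, {"grip": -0.2, "linear": [-0.12, -0.96, -0.5], "rotation": [0, 0, -0.64]}, {"grip": -0.2, "linear": [-0.12, -0.96, -0.5], "rotation": [0, 0, -0.64]}, {"grip": -0.2, "linear": [-0.12, -0.96, -0.5], "rotation": [0, 0, -0.64]}, {"grip": -0.2, "linear": [-0.12, -0.96, -0.5], "rotation": [0, 0, -0.64]}])

```text
time_s: 13.4
tool_pos: [450.3, -291.6, 209.7]
tcp_rot: [-0.001, 0.998, 0.057, -0.001]
ft_force: [-0.2, 0.7, 0.6]
grip_width: 0.6
finger_force: 0.0
```

Call:
play_rows(plan=[{"grip": -0.2, "linear": [0, 0, 0], "rotation": [0, 0, 0]}, {"grip": -0.2, "linear": [0, 0, 0], "rotation": [0, 0, 0]}, {"grip": -0.2, "linear": [0, 0, 0], "rotation": [0, 0, 0]}, {"grip": -0.2, "linear": [0, 0, 0], "rotation": [0, 0, 0]}, {"grip": -0.2, "linear": [0, 0, 0], "rotation": [0, 0, 0]}, {"grip": -0.2, "linear": [0, 0, 0], "rotation": [0, 0, 0]}, {"grip": -0.2, "linear": [0, 0, 0], "rotation": [0, 0, 0]}, {"grip": -0.2, "linear": [0, 0, 0], "rotation": [0, 0, 0]}, {"grip": -0.2, "linear": [0, 0, 0], "rotation": [0, 0, 0]}, {"grip": -0.2, "linear": [0, 0, 0], "rotation": [0, 0, 0]}])

```text
time_s: 14.4
tool_pos: [451.3, -291.1, 211.6]
tcp_rot: [0.0, 0.998, 0.059, 0.0]
ft_force: [0.5, -0.1, -0.2]
grip_width: 0.597
finger_force: 0.0
```

Run:
```python
from h import *
import pickle
w=snap('wrist','w4.png');s=snap('side','d4.png');a=snap('scene','a4.png');pickle.dump((w,s,a),open('w4.pkl','wb'))
b=cv2.imread('pics/w4.png')[:320];c=cv2.imread('pics/d4.png')[185:285,250:370];e=cv2.imread('pics/a4.png')[190:270,250:320]
o=np.zeros((590,800,3),np.uint8);o[:320,:560]=b
c=cv2.resize(c,(324,270),interpolation=cv2.INTER_CUBIC);e=cv2.resize(e,(236,270),interpolation=cv2.INTER_CUBIC)
o[320:,:324]=c;o[320:,330:566]=e
cv2.imwrite('pics/m4.png',o)
t=telemetry.observe();print(t['time_s'],t['tool_pos'],t['tcp_rot'],t['grip_width'])
for n,P in dict(lens=(531,-283.5,48),grip=(451.6,-293,52)).items():print(n,proj(w,P))
```

```text
14.55 [ 451.257026   -291.13630345  211.51601489] [-3.73071076e-05  9.98242885e-01  5.92548750e-02 -1.85346990e-05] 0.6012688605609504
lens [281.16766164 116.4587086 ]
grip [281.1135336  194.82834273]
```

View pics/m4.png

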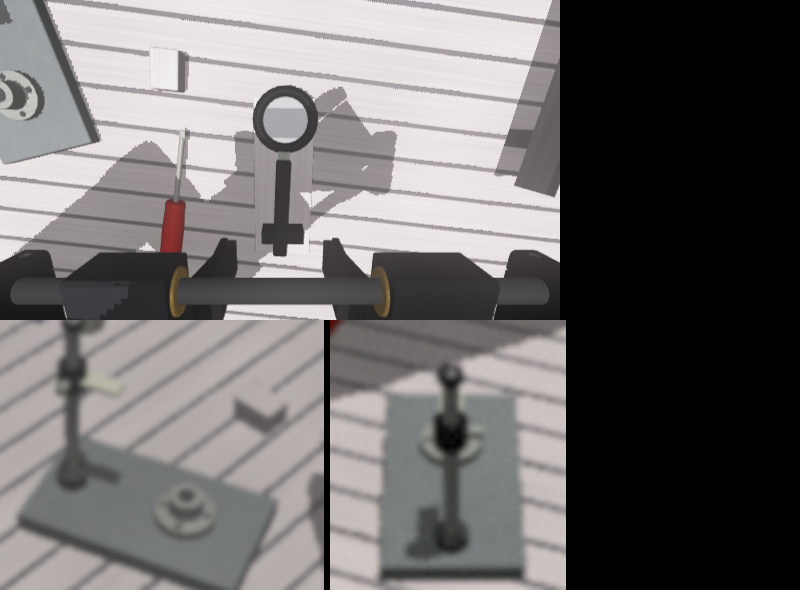

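The wrist view shows the lens at (285,119) and the handle from (285,152) to (280,254). In the side inset the flange hub top is at (184,495) and the pointer tip at (123,386), unchanged.

Run:
```python
from h import *
import pickle
w,s,a=pickle.load(open('w4.pkl','rb'))
L=onz(w,285.5,118.5,48)[:2]
g=cv2.cvtColor(np.asarray(w['pixels']),cv2.COLOR_RGB2GRAY)
for r in(170,185,200,215):
    c=np.where(g[r,260:305]<75)[0]+260; print(r,c.min(),c.max(),len(c)); P=onz(w,np.median(c),r,52)[:2]; d=L-P; print(P,np.linalg.norm(d),np.degrees(np.arctan2(d[1],d[0])))
print('L',L)
print('hub',onz(s,250+184.5/2.7-.5,185+(494-320)/2.7-.5,44),'flangeside',onz(s,250+185/2.7-.5,185+(511-320)/2.7-.5,30))
print('hub scene',onz(a,250+(451-330)/3.37-.5,185+5+(432-320)/3.37-.5,44))
print('wrist flange', onz(w,14,95,30))
```

```text
170 276 290 15
[ 478.32213365 -291.75479189] 51.380891026793115 4.136923137365371
185 276 289 14
[ 462.41831786 -293.17051562] 67.34592036123627 4.362148009280633
200 275 288 14
[ 445.96124962 -294.09738104] 83.82645368952502 4.1382659189933975
215 275 287 13
[ 429.05373786 -295.59403501] 100.79825700883242 4.293243206325152
L [ 529.5691518  -288.04816359]
hub [524.31693408  -3.24880645  44.        ] flangeside [ 5.19726198e+02 -5.25903123e-03  3.00000000e+01]
hub scene [530.0604091   1.2454     44.       ]
wrist flange [519.46271029  -5.3361607   30.        ]
```

Call:
play_rows(plan=[{"grip": -0.2, "linear": [-0.04, -0.09, -0.4], "rotation": [0, 0, -0.325]}, {"grip": -0.2, "linear": [0, 0, -0.8], "rotation": [0, 0, 0]}, {"grip": -0.2, "linear": [0, 0, -0.9], "rotation": [0, 0, 0]}, {"grip": -0.2, "linear": [0, 0, -0.9], "rotation": [0, 0, 0]}, {"grip": -0.2, "linear": [0, 0, -0.9], "rotation": [0, 0, 0]}, {"grip": -0.2, "linear": [0, 0, -0.8], "rotation": [0, 0, 0]}, {"grip": -0.2, "linear": [0, 0, -0.5], "rotation": [0, 0, 0]}, {"grip": -0.2, "linear": [0, 0, -0.38], "rotation": [0, 0, 0]}, {"grip": -0.2, "linear": [0, 0, 0], "rotation": [0, 0, 0]}, {"grip": -0.2, "linear": [0, 0, 0], "rotation": [0, 0, 0]}])

```text
time_s: 15.55
tool_pos: [450.3, -294.1, 44.4]
tcp_rot: [0.0, 0.999, 0.037, 0.0]
ft_force: [0.6, -0.4, -1.1]
grip_width: 0.599
finger_force: 0.0
```

Call:
play_rows(plan=[{"grip": 1, "linear": [0, 0, 0], "rotation": [0, 0, 0]}, {"grip": 1, "linear": [0, 0, 0], "rotation": [0, 0, 0]}, {"grip": 1, "linear": [0, 0, 0], "rotation": [0, 0, 0]}, {"grip": 1, "linear": [0, 0, 0], "rotation": [0, 0, 0]}, {"grip": 1, "linear": [0, 0, 0], "rotation": [0, 0, 0]}, {"grip": 1, "linear": [0, 0, 0], "rotation": [0, 0, 0]}, {"grip": 1, "linear": [0, 0, 0], "rotation": [0, 0, 0]}, {"grip": 1, "linear": [0, 0, 0], "rotation": [0, 0, 0]}, {"grip": 1, "linear": [0, 0, 0], "rotation": [0, 0, 0]}, {"grip": 1, "linear": [0, 0, 0], "rotation": [0, 0, 0]}])

```text
time_s: 16.55
tool_pos: [450.1, -293.9, 44.3]
tcp_rot: [0.0, 0.999, 0.037, 0.0]
ft_force: [-0.0, 1.1, 2.2]
grip_width: 0.18
finger_force: 30.0
```

Call:
play_rows(plan=[{"grip": 1, "linear": [0, 0, 0.2], "rotation": [0, 0, 0]}, {"grip": 1, "linear": [0, 0, 0.6], "rotation": [0, 0, 0]}, {"grip": 1, "linear": [0, 0, 0.8], "rotation": [0, 0, 0]}, {"grip": 1, "linear": [0, 0, 0.8], "rotation": [0, 0, 0]}, {"grip": 1, "linear": [0, 0, 0.8], "rotation": [0, 0, 0]}, {"grip": 1, "linear": [0, 0, 0.8], "rotation": [0, 0, 0]}, {"grip": 1, "linear": [0, 0, 0.4], "rotation": [0, 0, 0]}, {"grip": 1, "linear": [0, 0.2, 0], "rotation": [0, 0, 0]}, {"grip": 1, "linear": [0, 0.5, 0], "rotation": [0, 0, 0]}, {"grip": 1, "linear": [-0.02, 0.7, 0], "rotation": [0, 0, 0]}])

```text
time_s: 17.55
tool_pos: [448.7, -250.3, 174.9]
tcp_rot: [-0.001, 0.999, 0.036, -0.001]
ft_force: [0.7, 0.3, -0.9]
grip_width: 0.18
finger_force: 30.0
```

Call:
play_rows(plan=[{"grip": 1, "linear": [-0.02, 0.8, 0], "rotation": [0, 0, 0]}, {"grip": 1, "linear": [-0.02, 0.9, 0], "rotation": [0, 0, 0]}, {"grip": 1, "linear": [-0.02, 0.9, 0], "rotation": [0, 0, 0]}, {"grip": 1, "linear": [-0.02, 0.9, 0], "rotation": [0, 0, 0]}, {"grip": 1, "linear": [-0.02, 0.9, 0], "rotation": [0, 0, 0]}, {"grip": 1, "linear": [-0.02, 0.9, 0], "rotation": [0, 0, 0]}, {"grip": 1, "linear": [-0.02, 0.9, 0], "rotation": [0, 0, 0]}, {"grip": 1, "linear": [-0.02, 0.9, 0], "rotation": [0, 0, 0]}, {"grip": 1, "linear": [-0.02, 0.7, 0], "rotation": [0, 0, 0]}, {"grip": 1, "linear": [0, 0.33, 0], "rotation": [0, 0, 0]}])

```text
time_s: 18.55
tool_pos: [441.4, -4.6, 175.1]
tcp_rot: [-0.001, 0.999, 0.038, -0.002]
ft_force: [-0.4, 0.7, -0.2]
grip_width: 0.177
finger_force: 30.0
```

Call:
play_rows(plan=[{"grip": 1, "linear": [0, 0, -0.2], "rotation": [0, 0, 0]}, {"grip": 1, "linear": [0, 0, -0.3], "rotation": [0, 0, 0]}, {"grip": 1, "linear": [0, 0, -0.3], "rotation": [0, 0, 0]}, {"grip": 1, "linear": [0, 0, -0.2], "rotation": [0, 0, 0]}, {"grip": 1, "linear": [0, 0, 0], "rotation": [0, 0, 0]}, {"grip": 1, "linear": [0, 0, 0], "rotation": [0, 0, 0]}, {"grip": 1, "linear": [0, 0, 0], "rotation": [0, 0, 0]}, {"grip": 1, "linear": [0, 0, 0], "rotation": [0, 0, 0]}, {"grip": 1, "linear": [0, 0, 0], "rotation": [0, 0, 0]}, {"grip": 1, "linear": [0, 0, 0], "rotation": [0, 0, 0]}])

```text
time_s: 19.55
tool_pos: [444.2, -7.9, 146.4]
tcp_rot: [0.0, 0.999, 0.037, 0.0]
ft_force: [0.1, -0.6, -1.1]
grip_width: 0.181
finger_force: 30.0
```

Run:
```python
from h import *
import pickle
w=snap('wrist','w5.png');s=snap('side','d5.png');a=snap('scene','a5.png');pickle.dump((w,s,a),open('w5.pkl','wb'))
b=cv2.imread('pics/w5.png')[0:210,140:420];c=cv2.imread('pics/d5.png')[180:290,180:380];e=cv2.imread('pics/a5.png')[170:270,240:330]
o=np.zeros((600,800,3),np.uint8);o[:300,:400]=cv2.resize(b,(400,300))
c=cv2.resize(c,(545,300),interpolation=cv2.INTER_CUBIC);e=cv2.resize(e,(270,300),interpolation=cv2.INTER_CUBIC)
o[300:,:545]=c;o[:300,410:680]=e
cv2.imwrite('pics/m5.png',o)
t=telemetry.observe();print(t['time_s'],t['tool_pos'],t['tcp_rot'],t['grip_width'],t['ft_force'])
```

```text
19.7 [444.12196944  -7.87949411 146.26781854] [3.85722763e-05 9.99326695e-01 3.66897709e-02 1.26258591e-04] 0.18038907745123106 [ 0.32529414  0.04068972 -1.85146235]
```

View pics/m5.png

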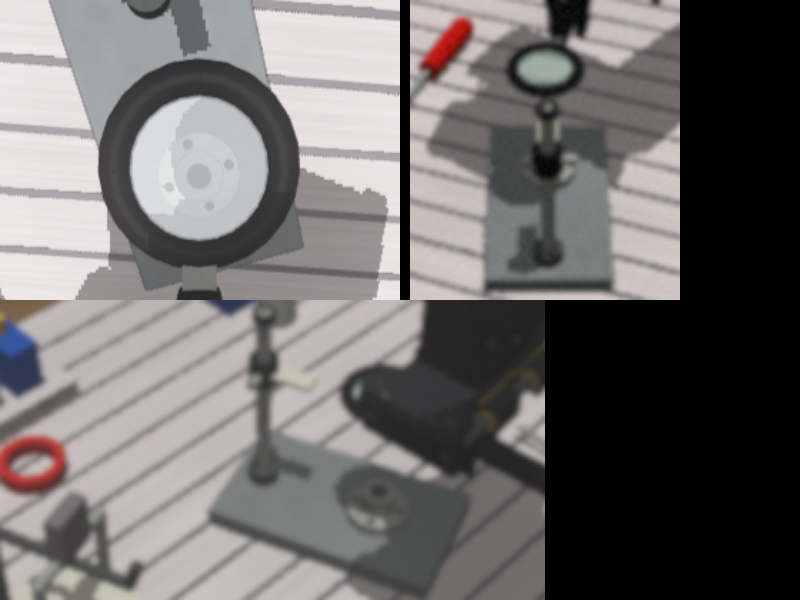

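Run:
```python
from h import *
import pickle
w,s,a=pickle.load(open('w5.pkl','rb'))
k=lambda x,y:((x+.5)*.7-.5+140,(y+.5)*.7-.5)
print(w['xyz'])
q=(proj(w,(575.8,18.7,140.7))-[140,0])/.7;print('tip in view',q)
for P in((523,-2,18),(523,-2,44)):print('flange pred',(proj(w,P)-[140,0])/.7)
print('lens',onz(w,*k(199,165),150), onz(w,*k(199,167),144),'hub',onz(w,*k(198.5,176),44))
print('lens scene',onz(a,240+(545-410)/3-.5,170+69/3-.5,150))
print('hub side',onz(s,180+378/2.725,180+(493-300)/2.727,44),'tip',onz(s,180+314/2.725-.5,180+(380-300)/2.727-.5,140.7))
```

```text
[523.33339917  -2.43337789 289.82661043]
tip in view [142.5804609  -17.86094238]
flange pred [198.66480972 168.12222191]
flange pred [198.58708402 168.17573805]
lens [524.18041502  -2.17494126 150.        ] [523.58235677  -2.21009248 144.        ] hub [518.88479649  -2.12879844  44.        ]
lens scene [ 5.29999822e+02 -3.43907140e-01  1.50000000e+02]
hub side [ 5.19296268e+02 -4.71440514e-01  4.40000000e+01] tip [576.44988865  19.31771215 140.7       ]
```

The wrist view shows the lens centre at (199,167), with the hub seen through it at (198,176), about 4 mm nearer the robot. I'll make a small correction: 3 mm back and 3.5 mm down.

Call:
play_rows(plan=[{"grip": 1, "linear": [-0.05, 0, -0.06], "rotation": [0, 0, 0]}, {"grip": 1, "linear": [-0.05, 0, -0.06], "rotation": [0, 0, 0]}, {"grip": 1, "linear": [0, 0, 0], "rotation": [0, 0, 0]}, {"grip": 1, "linear": [0, 0, 0], "rotation": [0, 0, 0]}, {"grip": 1, "linear": [0, 0, 0], "rotation": [0, 0, 0]}, {"grip": 1, "linear": [0, 0, 0], "rotation": [0, 0, 0]}, {"grip": 1, "linear": [0, 0, 0], "rotation": [0, 0, 0]}, {"grip": 1, "linear": [0, 0, 0], "rotation": [0, 0, 0]}, {"grip": 1, "linear": [0, 0, 0], "rotation": [0, 0, 0]}, {"grip": 1, "linear": [0, 0, 0], "rotation": [0, 0, 0]}])

```text
time_s: 20.7
tool_pos: [441.1, -7.9, 142.6]
tcp_rot: [0.0, 0.999, 0.037, 0.0]
ft_force: [0.5, -0.6, -1.6]
grip_width: 0.182
finger_force: 30.0
```

Run:
```python
from h import *
t=telemetry.observe();print(t['tool_pos'],t['tcp_rot'],t['finger_force'],t['joint_velocities'].round(4))
print(workorder.sign_off())
```

```text
[441.09290748  -7.91137946 142.55912235] [4.46933619e-07 9.99328593e-01 3.66382539e-02 2.53918479e-05] 29.9996798671782 [ 0.0001  0.0003  0.0016 -0.0005  0.     -0.0008]
the job is handed in; nothing more can be done
None
```

I handed the job in at about 20.7 s, but sign-off returned no verdict: the cover hangs on the hook, and the lens was held still, level and centred over the flange to within a few mm by my camera estimates, at the pointer's height (about 140 mm).

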